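Pour the bearing balls from a rotary-cap drum

ROBOT

A 6-joint arm with a two-finger parallel gripper is mounted at the origin on the work surface. World frame = base frame: x ahead of the robot, y to its left, z up, the work surface at z = 0. Lengths are in m, angles in rad, forces in N, time in s.
With the tool pointing down it reaches from about 0.375 to 0.9 m from the base axis. Payload 3.1 kg.
Tool frame: the origin (TCP) lies at the centre of the arm's flange, where the gripper is bolted on; the fingertips stand tip_reach ahead of it and the grasp point (between the pads) lies 164 mm ahead of it (tip_reach is the distance from the TCP to the fingertips, in m); z points along the fingers, y is the direction in which the jaws open and shut (so a half turn about z gives the same grasp; the last joint's range is limited). The gripper opens to 87 mm and grips with 3 to 60 N. Pads are 19 mm wide; open, the fingers measure 117 mm over their backs; the gripper's body (75 mm by 190 mm) begins 51 mm behind the grasp point.
Start: joints at [-1.506, 0.527, 1.433, -0, 1.181, -0.178], TCP at [0.151, -0.606, 0.405] pointing down, gripper open.
Joint ranges: [-3.08, 3.08], [-0.75, 2.2], [0.22, 2.44], [-1.43, 4.57], [0, 2.65], [-2.85, 2.85]. Speed limits (rad/s): [2.79, 2.79, 3.14, 3.14, 3.14, 3.14].

INTERFACE

Orientations are given as a unit quaternion [x, y, z, w].
In Python, from rig import get_obs, camera, hand_in, tip_reach gives the robot as it stands. The module is installed in compiled form; this text tells all that it offers.
- The arm moves only by the tool servo_tool, never from a script. Its argument "steps" is one flat list of numbers, 5 for each row, row after row: the finger opening in m, from 0 to 0.087, then the shift along the tool's x, y, z in m, then the turn about the tool's z in rad. A call has 1 to 12 rows; each row is the pose to reach, as a shift and turn from the pose commanded when the call began, along the tool's axes at that moment; what a row does not reach only later rows make up. A row lasts 1/8 s, in which the tool goes at most 62.5 mm and 10.7 degrees, less where a joint would pass 70% of its speed; a pose out of reach is approached as far as the arm can. A call with a gripper value outside its range is refused whole. The fingers move at their own pace and stop on an object; "force" is the grip in N (left out, the last holds). Time passes only in rows, so rows that repeat a pose let the fingers close. It gives the time, the measured TCP pose, the force and the opening at its end, in the units of the state.
- get_obs(): the state, without advancing time (a new reading comes with each control period).
- camera(name): name is "scene" or "top"; returns a dict with "pixels" (400x640x3 uint8, blue, green, red), "vertical_fov" (degrees; the focal length in pixels is half the picture's height over the tangent of half this angle, whatever the lens; pixels are square), "cx", "cy" (the principal point, pixels), "D" ([k1, k2, p1, p2, k3] as OpenCV has them; the pictures are not rectified), "T" (4x4, takes a point from camera to world coordinates). Camera axes: x right, y up, looking along -z (the intrinsics and any distortion apply to the point x, -y, -z); pixel columns grow to the right and rows downward; lengths in m; the calibration is good to about 2 mm. A picture is of the moment at which its call begins. There is no depth.
- hand_in(): hands the job in, once; it reports no verdict.
The state is a dict: "time": time; "q": joint angles; "joint_velocities": joint speeds; "joint_torque": joint torques, N m; "position": TCP position; "tool_rot": TCP orientation; "ft_force": force on the tool from outside, world axes, zero at the start; "moment": the same for the moment, N m; "grip_width": finger opening in m.
Only numpy, scipy, OpenCV 4.12 (cv2) and the standard library are available. Lean on these libraries where they do the work, as an engineer would, in place of code of your own. Each camera call takes 0.05 s, during which the arm holds its last target.

TASK

Turn the drum's cap by its fin until the large hole, the only one the balls fit through, sits centred at the pour lip. Then tip the drum well over by its crank so that all four steel balls run out into the catch tray, bring the drum back fully upright and let go.

Things in the scene. Friction and masses are not known exactly. Their poses are not given: they have to be found in the camera images.
- stand: fixed stand: dark steel base plate 170 x 260 mm, two grey cheeks (62 to 70 mm to either side along x, y -25 to 25 mm, 171 mm high). Origin on the table directly below the drum's middle. x axis along the drum's tipping axle, which is 150 mm above the table; y axis points to the side where the drum pours and the tray lies
- tray_centre (a point): centre of the floor of the shallow open aluminium catch tray, part of the stand (axes as the stand's): 120 mm along x, 200 mm along y, floor 9 mm and rim 41 mm above the table; 70 mm along y from the stand's origin
- drum_centre (a point): centre of the see-through drum, on its tipping axle; z axis = drum's axis towards the capped mouth (up at the start), x axis along the axle. Drum 98 mm across, 110 mm long (inside 90 mm across, 105 mm deep). The cap's outer face lies 61 mm from here along z
- pour_lip (a point): middle of the free edge of the steel pour lip, 56 mm wide, fixed on the drum's y side (tray side); it stands 19 mm proud of the cap's face, just outside the cap's rim
- drum (a joint): tipping angle in rad: 0 = mouth straight up (at its stop), grows as the mouth tips to the stand's y side, over the tray; 1.57 = drum level, 2.5 = far stop, mouth steeply down. Stays where it is left (about 2 N at the crank grip moves it). The balls run out freely past about 2.0, within a second or so
- handle_grip (a point): centre of the black crank grip, a cylinder 22 mm across and 36 mm long lying along the stand's x axis, that spins freely on the outer end of the drum's tipping lever. In the stand's frame, at drum angle t: x = -125, y = 120 sin(t - 0.8), z = 150 + 120 cos(t - 0.8) mm. The 10 mm thick lever rod lies beside it at x = -100 mm; the grip's other end is free
- cap_grip (a point): centre of the black upright grip fin (50 mm long, 12 mm thick, 50 mm tall) across the middle of the dark steel cap, 25 mm above the cap's face. x axis along the fin's length; y axis points to the middle of the cap's one large hole
- cap (a joint): turn of the cap in rad, growing anticlockwise seen onto its face (about the drum's z axis); 0 = middle of the large hole at the pour lip. Stiff (0.08 N m), stays where left, stops at +-3.3. Large hole: kidney-shaped, 20 mm by about 46 mm, its middle 35 mm from the axis. About 75 degrees clockwise of it a 10 x 13 mm hole, on the other side three 6 mm holes: too small for the balls
- ball0_center (a point): centre of one of the four steel balls, 14 mm across, polished, loose inside the drum at the start
- ball1_center (a point): centre of one of the four steel balls, 14 mm across, polished, loose inside the drum at the start
- ball2_center (a point): centre of one of the four steel balls, 14 mm across, polished, loose inside the drum at the start
- ball3_center (a point): centre of one of the four steel balls, 14 mm across, polished, loose inside the drum at the start

How it is judged:
By the outcome, as a careful person would: the job done as asked, in the order asked, and still so for the second after the job is handed in, with the robot touching nothing.
It also fails if it takes over 72 s, if anything falls off the work surface, if the arm or the gripper's body presses on something with over 40 N, if the wrist force passes 120 N, or if a joint passes its speed limit or range.

## Working session

There is one attempt and no reset: what is moved stays moved. The work goes in short steps, Python scripts to look and compute and a tool call to move; the robot and the scene stay as the last step left them, time stands still between calls to the robot, and variables do not carry over. Pictures are saved under pics/ and viewed, and the job is handed in when it is done.

Besides the shell and the picture viewer there is one more tool, called as a command line: name --argument value ..., lists and objects as JSON in quotes. servo_tool: Moves the arm, as the interface text tells. Its arguments: {"type":"object","properties":{"steps":{"type":"array"},"force":{"type":"number"}},"required":["steps"]}

```bash
mkdir -p pics; ls; python3 - <<'E'
from rig import get_obs,camera,tip_reach
import cv2
print(tip_reach if not callable(tip_reach) else tip_reach())
o=get_obs();print(o)
for n in("scene","top"):
    c=camera(n);cv2.imwrite(f"pics/{n}0.png",c["pixels"]);print(n,c["vertical_fov"],c["cx"],c["cy"],c["D"],c["T"])
E
```

```text
pics
0.1822
{'time': 0.0, 'q': array([-1.50550350e+00,  5.28504284e-01,  1.43390930e+00, -1.18304223e-05,
        1.18138132e+00, -1.78506620e-01]), 'joint_velocities': array([ 0.00084951,  0.00093774,  0.00050646,  0.0014303 , -0.00061893,
        0.00044123]), 'joint_torque': array([ 1.16211584e-03, -4.40039527e+01, -1.76590222e+01,  6.32795342e-02,
        5.82122756e-02, -1.72785717e-04]), 'position': array([ 0.15087032, -0.60616633,  0.40374555]), 'tool_rot': array([ 9.92578549e-01,  1.21600212e-01,  5.68367881e-05, -1.09966916e-03]), 'ft_force': array([ 0.58183644,  0.90913934, -0.65518795]), 'moment': array([ 0.01393992, -0.01582183,  0.00166369]), 'grip_width': 0.08698626317910325}
scene 46.5350453831368 317.1813485001114 204.41717699269316 [-0.07287653  0.          0.          0.          0.        ] [[-0.8150485  -0.36163962  0.45267288  0.91730047]
 [ 0.5788995  -0.47606467  0.66199532  0.49329986]
 [-0.02390217  0.80161039  0.59736879  0.63233215]
 [ 0.          0.          0.          1.        ]]
top 50.476041681389916 320.31630419794703 191.92494622764806 [-0.00500265  0.          0.          0.          0.        ] [[ 1.97913100e-02  9.95707235e-01 -9.04179528e-02  4.92973068e-01]
 [-9.99804038e-01  1.96707926e-02 -2.22390784e-03 -3.45724554e-02]
 [-4.35768334e-04  9.04442484e-02  9.95901425e-01  8.33364292e-01]
 [ 0.00000000e+00  0.00000000e+00  0.00000000e+00  1.00000000e+00]]
```

View pics/scene0.png

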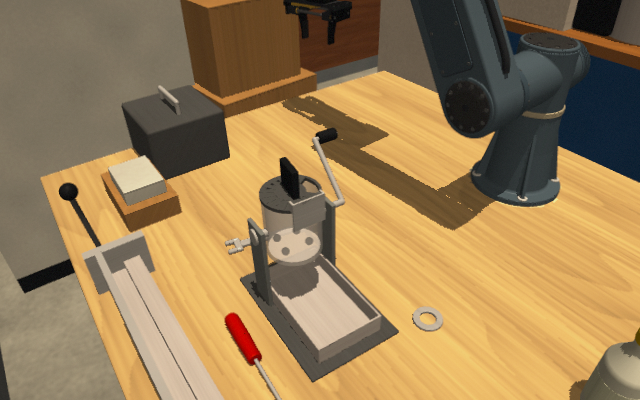

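View pics/top0.png

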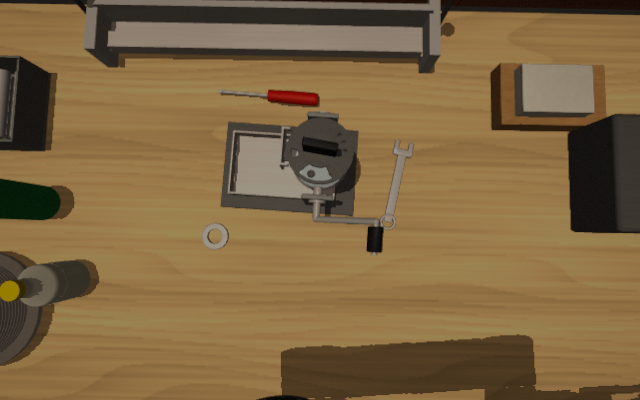

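```bash
cat > h.py <<'E'
import numpy as np,cv2
from rig import get_obs,camera
def K(c):
    f=200/np.tan(np.radians(c["vertical_fov"])/2)
    return np.array([[f,0,c["cx"]],[0,f,c["cy"]],[0,0,1.]])
def ray(c,uv):
    p=cv2.undistortPoints(np.array(uv,float).reshape(-1,1,2),K(c),np.array(c["D"])).reshape(-1,2)
    d=np.c_[p[:,0],-p[:,1],-np.ones(len(p))]@c["T"][:3,:3].T
    return c["T"][:3,3],d
def onz(c,uv,z):
    o,d=ray(c,uv); return o+d*((z-o[2])/d[:,2])[:,None]
def proj(c,P):
    P=np.array(P,float).reshape(-1,3); q=(P-c["T"][:3,3])@c["T"][:3,:3]
    q=q*[1,-1,-1]
    return cv2.projectPoints(q,np.zeros(3),np.zeros(3),K(c),np.array(c["D"]))[0].reshape(-1,2)
def crop(c,name,u0,v0,u1,v1,s):
    cv2.imwrite(f"pics/{name}.png",cv2.resize(c["pixels"][v0:v1,u0:u1],None,fx=s,fy=s,interpolation=cv2.INTER_CUBIC))
E
python3 - <<'E'
from h import *
crop(camera("top"),"topc",210,100,410,260,4)
crop(camera("scene"),"scc",220,115,400,265,4)
E
```

```text
(no output)
```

View pics/topc.png

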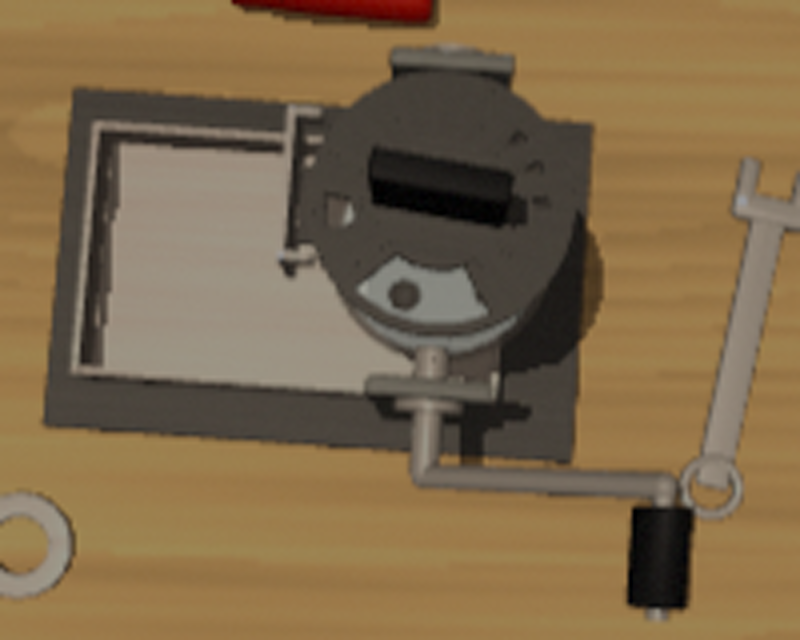

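View pics/scc.png

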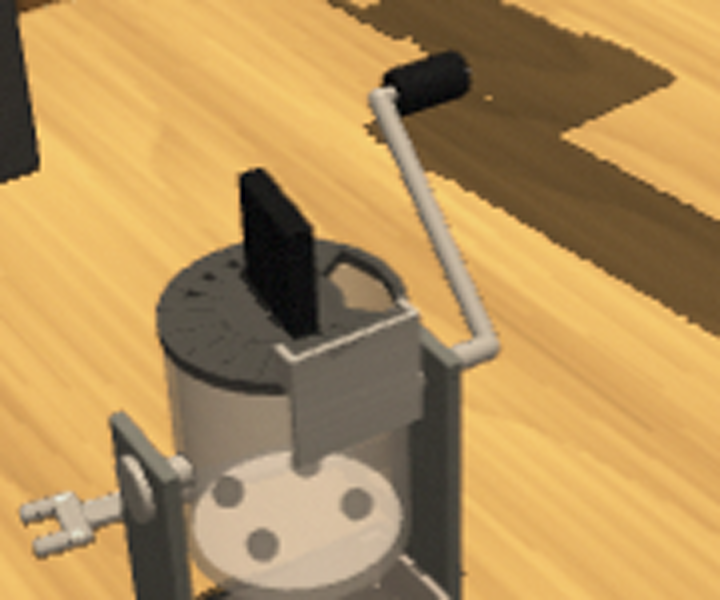

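```bash
python3 - <<'E'
from h import *
c=camera("top")
uv=np.array([(74,90),(592,125),(573,460),(45,425)])/4+[210,100]
P=onz(c,uv,.006);print(P)
for i in range(4):print(np.linalg.norm(P[i]-P[(i+1)%4]),np.arctan2(*(P[(i+1)%4]-P[i])[[1,0]]))
im=c["pixels"][125:195,275:365]
g=np.clip(im.astype(float)*2.2,0,255).astype(np.uint8)
cv2.imwrite("pics/fin.png",cv2.resize(g,None,fx=8,fy=8,interpolation=cv2.INTER_CUBIC))
s=camera("scene");crop(s,"fs",245,145,335,220,8)
# grip
b=c["pixels"].max(2)<45
b[:, :360]=0;b[:,390:]=0;b[:215]=0;b[260:]=0
ys,xs=np.nonzero(b);print(xs.min(),xs.max(),ys.min(),ys.max(),cv2.minAreaRect(np.c_[xs,ys].astype(np.int32)))
E
```

```text
[[ 0.70307508  0.15255869  0.006     ]
 [ 0.69041645 -0.10508215  0.006     ]
 [ 0.52422094 -0.09777446  0.006     ]
 [ 0.53618523  0.16013572  0.006     ]]
0.2579516288022438 -1.6198896768654112
0.16635609665390477 3.0976505330488484
0.2581875349386351 1.5244401959158642
0.16706176240383838 -0.045370193096281174
367 382 227 251 ((374.5, 239.0), (24.0, 15.0), 90.0)
```

View pics/fin.png

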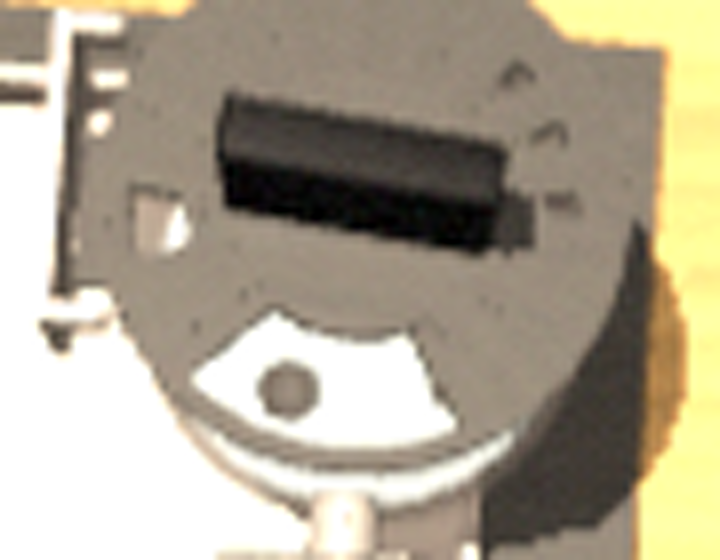

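View pics/fs.png

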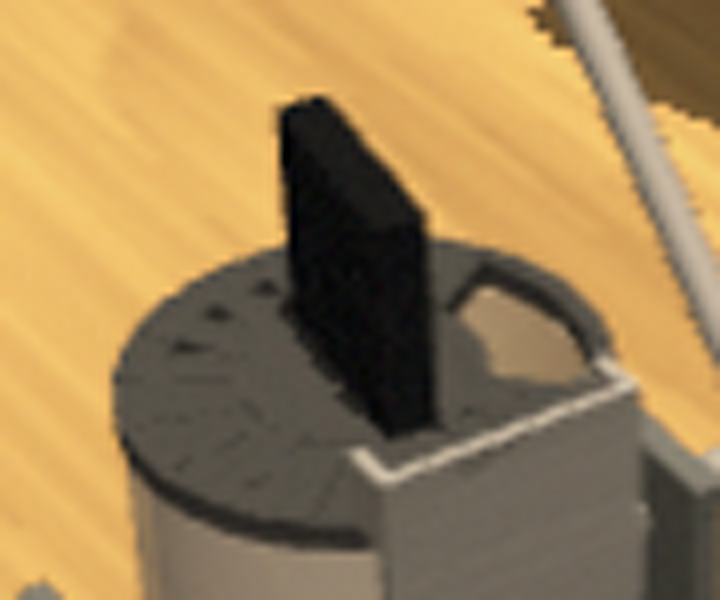

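```bash
python3 - <<'E'
from h import *
c=camera("top");s=camera("scene")
def px(l,o,k): return np.array(l)/k+np.array(o)+ (0.5/k-0.5)
f=px([(232,95),(507,147),(497,198),(222,147)],(275,125),8)
P=onz(c,f,.261);print(P,P.mean(0))
print(np.arctan2(*(P[0]-P[1])[[1,0]]),np.arctan2(*(P[3]-P[2])[[1,0]]),[np.linalg.norm(P[i]-P[(i+1)%4]) for i in range(4)])
f=px([(283,105),(325,97),(425,213),(383,228)],(245,145),8)
Q=onz(s,f,.261);print(Q,Q.mean(0));print(np.arctan2(*(Q[3]-Q[0])[[1,0]]),np.arctan2(*(Q[2]-Q[1])[[1,0]]))
# hole centre at cap face z .211
h=onz(c,px([(275,312),(408,332),(192,378),(455,428),(330,447),(345,338)],(275,125),8),.211);print(h)
# grip (axis z)
yaw=-.046
z=.150+.120*np.cos(.8)
g=onz(c,[(374.5,239.)],z);print("grip",g)
for cen in (P.mean(0),Q.mean(0)):
  R=np.array([[np.cos(yaw),-np.sin(yaw)],[np.sin(yaw),np.cos(yaw)]])
  print(cen[:2]+R@[-.125,.120*np.sin(-.8)], "plate c in stand",R.T@(np.array([.6135,.0275])-cen[:2]))
E
```

```text
[[ 0.62085451 -0.00881796  0.261     ]
 [ 0.61273994 -0.05607989  0.261     ]
 [ 0.6038625  -0.05451283  0.261     ]
 [ 0.61177916 -0.00731868  0.261     ]] [ 0.61230903 -0.03168234  0.261     ]
1.4007605552918698 1.4045971204906615 [np.float64(0.047953482048456154), np.float64(0.009014687156757316), np.float64(0.04785354744873265), np.float64(0.009198364139444722)]
[[ 0.61168611 -0.05220396  0.261     ]
 [ 0.6035975  -0.04974562  0.261     ]
 [ 0.61121716 -0.00287111  0.261     ]
 [ 0.62019472 -0.0033255   0.261     ]] [ 0.61167387 -0.02703655  0.261     ]
1.3984464547736137 1.4096514440835666
[[ 5.91340192e-01 -1.54881716e-02  2.11000000e-01]
 [ 5.88085779e-01 -4.01900389e-02  2.11000000e-01]
 [ 5.78711057e-01 -4.17083517e-04  2.11000000e-01]
 [ 5.70360618e-01 -4.92013118e-02  2.11000000e-01]
 [ 5.66374069e-01 -2.61969698e-02  2.11000000e-01]
 [ 5.86734460e-01 -2.85515124e-02  2.11000000e-01]]
grip [[ 0.48251368 -0.11067943  0.23360481]]
[ 0.48348284 -0.11192604] plate c in stand [-0.00153172  0.0591745 ]
[ 0.48284769 -0.10728025] plate c in stand [-0.0006836   0.05456283]
```

servo_tool --steps '[0.05,0,0,-0.06,0,0.05,0.05,-0.04,-0.08,-0.12,0.05,0.1,-0.08,-0.08,-0.24,0.05,0.15,-0.115,-0.08,-0.36,0.05,0.2,-0.155,-0.08,-0.48,0.05,0.25,-0.19,-0.08,-0.6,0.05,0.3,-0.23,-0.08,-0.72,0.05,0.35,-0.27,-0.08,-0.84,0.05,0.4,-0.305,-0.08,-0.96,0.05,0.45,-0.345,-0.08,-1.08,0.05,0.5,-0.38,-0.08,-1.16,0.05,0.54,-0.41,-0.08,-1.16]' --force 20

```text
time: 1.9
position: [0.5771, -0.0763, 0.485]
tool_rot: [0.763, 0.646, 0.0, 0.0]
ft_force: [-0.9, -0.5, -0.4]
grip_width: 0.0497
```

```bash
cat >> h.py <<'E'
from scipy.spatial.transform import Rotation as Ro
ORG=np.array([.612,-.030]);YAW=-.046
def delta(target,yawx=None,T=None):
    o=get_obs();R=Ro.from_quat(o["tool_rot"]).as_matrix()
    y=np.arctan2(R[1,0],R[0,0])
    print("pos",o["position"],"yawx",y,"q",o["q"].round(3),"F",o["ft_force"].round(1),"grip",o["grip_width"],"t",o["time"])
    d=R.T@(np.array(target)-o["position"])
    print("delta",d.round(4),"turn",None if yawx is None else -(yawx-y))
E
python3 - <<'E'
from h import *
delta([.612,-.030,.404],1.4035)
E
```

```text
pos [ 0.577106   -0.07627255  0.48496347] yawx 1.4050359607616556 q [-0.323  0.387  1.443 -0.     1.311 -0.157] F [-0.9 -0.5 -0.4] grip 0.0496807662966408 t 1.9
delta [0.0514 0.0267 0.081 ] turn 0.0015359607616556303
```

servo_tool --steps '[0.05,0.026,0.013,0,0,0.05,0.051,0.027,0,0,0.05,0.051,0.027,0,0]'

```text
time: 2.28
position: [0.6118, -0.0309, 0.4845]
tool_rot: [0.763, 0.647, 0.0, 0.0]
ft_force: [-0.1, 0.3, -0.3]
grip_width: 0.0498
```

```bash
python3 - <<'E'
from h import *
delta([.612,-.030,.404],1.4035)
crop(camera("top"),"t1",240,80,420,240,4);crop(camera("scene"),"s1",200,90,380,240,4)
E
```

```text
pos [ 0.61177645 -0.03089708  0.4845134 ] yawx 1.4067292679276397 q [-0.233  0.433  1.367  0.     1.341 -0.069] F [-0.1  0.3 -0.3] grip 0.04980499766329028 t 2.275
delta [0.0009 0.0001 0.0805] turn 0.0032292679276397784
```

View pics/s1.png

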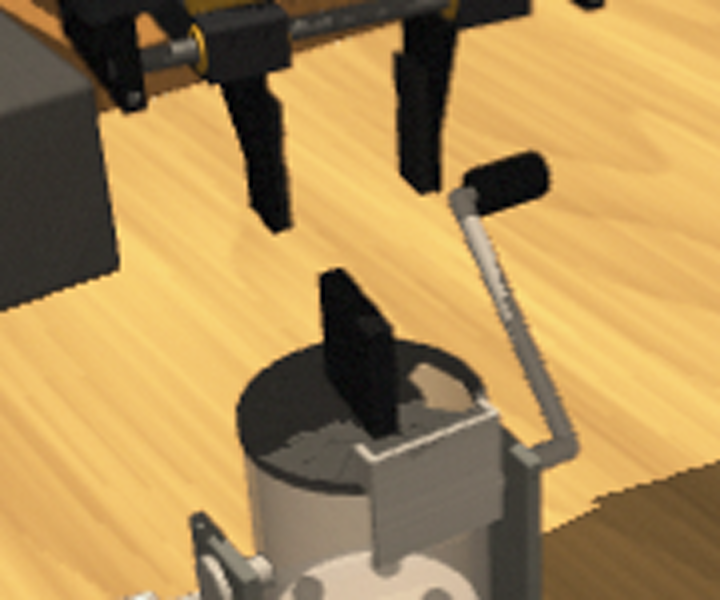

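Fingers hang above the fin (crop px ~(360,350)), straddling it, with the crank clear to the right. Descending and closing.

servo_tool --steps '[0.05,0,0,0.03,0,0.05,0,0,0.055,0,0.05,0,0,0.075,0,0.05,0,0,0.08,0,0.03,0,0,0.08,0,0.0,0,0,0.08,0,0.0,0,0,0.08,0,0.0,0,0,0.08,0,0.0,0,0,0.08,0]' --force 35

```text
time: 3.5
position: [0.6112, -0.0324, 0.4051]
tool_rot: [0.764, 0.646, 0.0, 0.0]
ft_force: [0.5, -0.5, 0.4]
grip_width: 0.0118
```

```bash
python3 - <<'E'
from h import *
delta([.612,-.030,.404],-.046)
crop(camera("scene"),"s2",200,90,380,240,4)
E
```

```text
pos [ 0.61119327 -0.0324134   0.40511673] yawx 1.4040406481135717 q [-0.235  0.509  1.466  0.     1.165 -0.069] F [ 0.5 -0.5  0.4] grip 0.01184504916416832 t 3.5
delta [0.0025 0.0004 0.0011] turn 1.4500406481135717
```

View pics/s2.png

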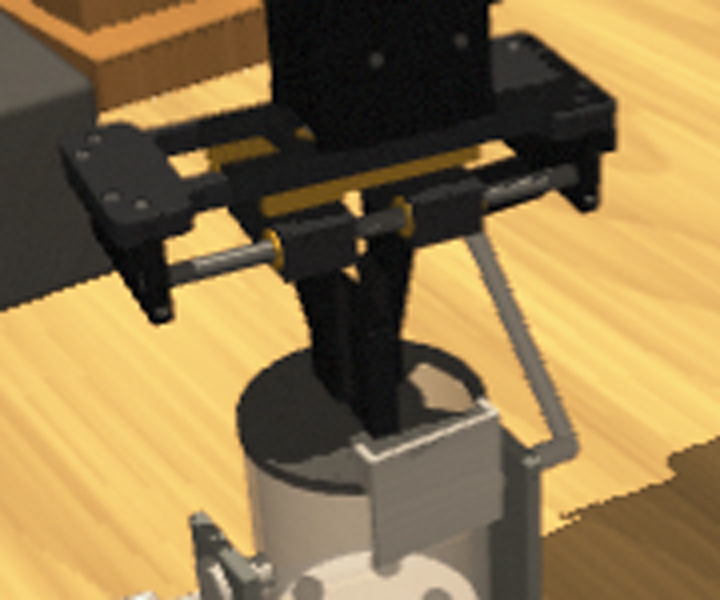

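servo_tool --steps '[0.0,0,0,0,0.14,0.0,0,0,0,0.29,0.0,0,0,0,0.44,0.0,0,0,0,0.59,0.0,0,0,0,0.74,0.0,0,0,0,0.89,0.0,0,0,0,1.04,0.0,0,0,0,1.19,0.0,0,0,0,1.33,0.0,0,0,0,1.45,0.0,0,0,0,1.45,0.0,0,0,0,1.45]' --force 35

```text
time: 5.05
position: [0.6101, -0.0309, 0.4051]
tool_rot: [1.0, -0.023, -0.002, -0.002]
ft_force: [-3.8, 4.4, 4.7]
grip_width: 0.0118
```

```bash
python3 - <<'E'
from h import *
delta([.612,-.030,.404],-.046);print(get_obs()["moment"])
crop(camera("top"),"t3",240,80,420,240,4)
crop(camera("scene"),"s3",200,90,380,240,4)
E
```

```text
pos [ 0.61010008 -0.03092098  0.40505811] yawx -0.04609961076888684 q [-0.234  0.509  1.468  0.003  1.169  1.382] F [-3.8  4.4  4.7] grip 0.01181804955736211 t 5.05
delta [ 0.0019 -0.001   0.0011] turn -9.961076888684306e-05
[ 0.66591402  0.45689783 -0.08880482]
```

View pics/s3.png

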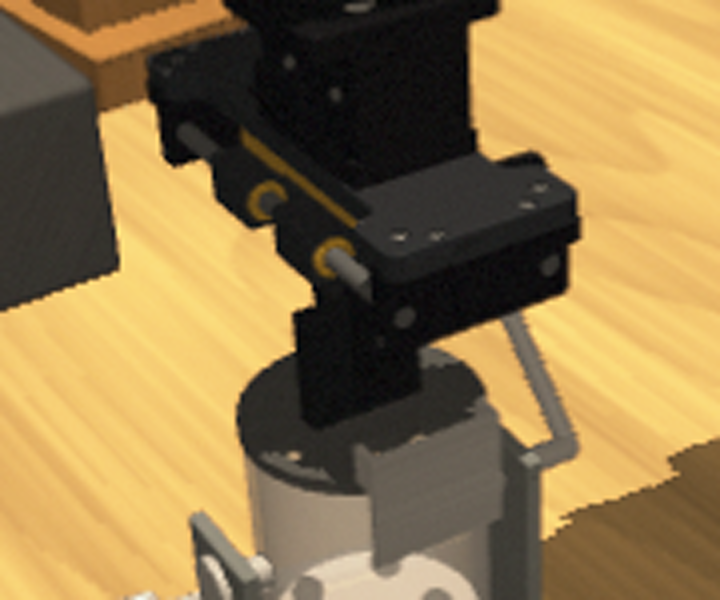

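servo_tool --steps '[0.02,0,0,0,0,0.032,0,0,0,0,0.032,0,0,0,0,0.032,0,0,-0.03,0,0.032,0,0,-0.07,0,0.032,0,0,-0.1,0,0.05,-0.04,0.025,-0.1,0,0.05,-0.08,0.05,-0.1,0,0.05,-0.12,0.075,-0.1,0,0.05,-0.127,0.075,-0.1,0,0.05,-0.127,0.075,-0.1,0]' --force 20

```text
time: 6.52
position: [0.4808, -0.1016, 0.5051]
tool_rot: [1.0, -0.024, 0.001, 0.0]
ft_force: [-0.1, -0.1, 0.3]
grip_width: 0.05
```

```bash
python3 - <<'E'
from h import *
delta([.48,-.1107,.2336+.164],-.046);print(get_obs()["moment"])
c=camera("top");im=c["pixels"][80:240,240:420]
g=np.clip(im.astype(float)*2,0,255).astype(np.uint8)
cv2.imwrite("pics/t4.png",cv2.resize(g,None,fx=4,fy=4,interpolation=cv2.INTER_CUBIC))
crop(camera("scene"),"s4",200,90,380,240,4)
E
```

```text
pos [ 0.48080513 -0.10163129  0.50508897] yawx -0.04706193824841914 q [-4.360e-01  2.300e-01  1.622e+00  1.000e-03  1.288e+00  1.181e+00] F [-0.1 -0.1  0.3] grip 0.049991564401605494 t 6.525
delta [-0.0005  0.0091  0.1075] turn -0.0010619382484191378
[0.02586658 0.01722705 0.0068159 ]
```

View pics/s4.png

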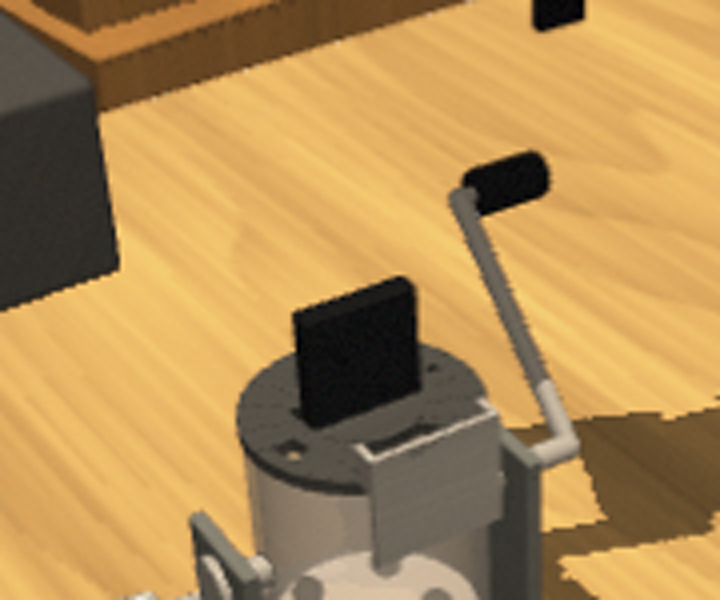

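View pics/t4.png

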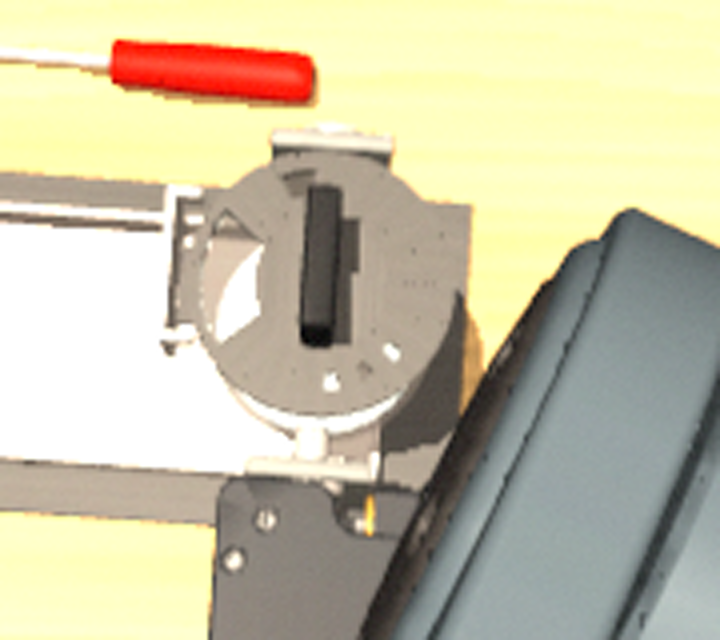

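```bash
python3 - <<'E'
from h import *
c=camera("top")
k=4;f=np.array([(308,185),(341,185),(333,325),(302,325)])/k+[240,80]-.375
P=onz(c,f,.261);print(P.mean(0),[np.arctan2(*(a-b)[[1,0]]) for a,b in((P[0],P[3]),(P[1],P[2]))])
# lip ends at z .230
L=onz(c,np.array([(168,190),(172,345)])/k+[240,80]-.375,.230);print(L,np.arctan2(*(L[0]-L[1])[[1,0]]))
b=(c["pixels"].max(2)<50)[120:170,310:330]
cn,_=cv2.findContours(b.astype(np.uint8),0,2);m=max(cn,key=cv2.contourArea);print(cv2.minAreaRect(m))
# tray corners / hole edge
E
```

```text
[ 0.61173838 -0.03137236  0.261     ] [np.float64(-0.021458169652087973), np.float64(-0.037223595965070695)]
[[0.64086207 0.0246649  0.23      ]
 [0.58423916 0.02163449 0.23      ]] 0.05346805968187943
((11.593103408813477, 26.38275909423828), (12.872049331665039, 39.86183166503906), 4.763641834259033)
```

```bash
python3 - <<'E'
from h import *
c=camera("top");im=c["pixels"][115:180,270:360]
g=np.clip(im.astype(float)*1.6,0,255).astype(np.uint8)
# predicted lip edge ends & drum circle for yaw
R=lambda a:np.array([[np.cos(a),-np.sin(a)],[np.sin(a),np.cos(a)]])
G=cv2.resize(g,None,fx=8,fy=8,interpolation=cv2.INTER_CUBIC)
for yaw,col in((-.046,(0,0,255)),(0.0,(0,255,0))):
  for s in(-.028,.028):
    p=np.r_[np.array([.612,-.0305])+R(yaw)@[s,.052],.230]
    q=(proj(c,p)[0]+.5-[270,115])*8; cv2.circle(G,tuple(int(v) for v in q),4,col,-1)
cv2.imwrite("pics/lip.png",G)
E
```

```text
(no output)
```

View pics/lip.png

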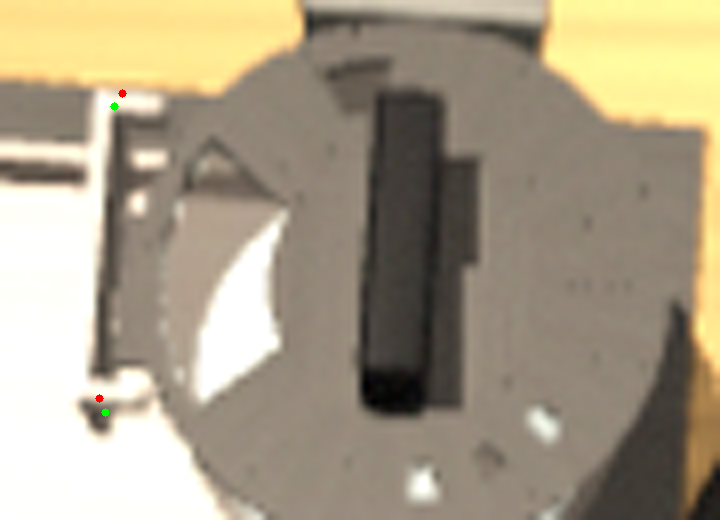

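```bash
python3 - <<'E'
from h import *
c=camera("top")
f=np.array([(288,205),(280,345),(210,138),(198,405)])/8+[270,115]-.4375
P=onz(c,f,.211)[:,:2]
for C in ([.612,-.0305],[.611,-.0305],[.610,-.0305]):
  v=P-C;a=np.arctan2(v[:,1],v[:,0]);print(np.hypot(*v.T),a,"cap est",a[:2].mean()-(np.pi/2-.046),a[2:].mean()-(np.pi/2-.046))
E
```

```text
[0.02532007 0.02478706 0.04461469 0.0435217 ] [0.96542245 2.07535489 0.92609244 2.14167838] cap est -0.004407659609568126 0.009089082546233973
[0.02590219 0.02431939 0.04522272 0.04298956] [0.93367118 2.03935164 0.90841726 2.12210436] cap est -0.03828491718145677 -0.009535512734309304
[0.02650927 0.02388447 0.0458445  0.0424743 ] [0.90334471 2.00198722 0.89121628 2.10204759] cap est -0.07213036074790513 -0.028164387000350732
```

Scene/top crops show the large hole (top crop ~(235,270)) at the lip, est. cap angle within ~0.01 rad. Now grasp the crank grip.

servo_tool --steps '[0.05,-0.001,0.009,0.02,0,0.05,-0.001,0.009,0.06,0,0.05,-0.001,0.009,0.09,0,0.05,-0.001,0.009,0.107,0,0.03,-0.001,0.009,0.107,0,0.0,-0.001,0.009,0.107,0,0.0,-0.001,0.009,0.107,0,0.0,-0.001,0.009,0.107,0]' --force 12

```text
time: 7.78
position: [0.4796, -0.1101, 0.3986]
tool_rot: [1.0, -0.023, 0.001, -0.0]
ft_force: [0.6, 2.5, 1.9]
grip_width: 0.0214
```

```bash
python3 - <<'E'
from h import *
delta([.48,-.1107,.2336+.164],-.046);print(get_obs()["moment"])
crop(camera("scene"),"s5",200,90,380,240,4)
t0=.8
for t in np.r_[np.arange(0,2.35,.15),2.3]:
    print(round(t,2),(120*(np.sin(t-.8)-np.sin(-.8))).round(1),(120*(np.cos(t-.8)-np.cos(.8))).round(1))
E
```

```text
pos [ 0.47957466 -0.11012504  0.39855863] yawx -0.0468356250937322 q [-0.454  0.358  1.767  0.002  1.015  1.163] F [0.6 2.5 1.9] grip 0.021381590433068573 t 7.775
delta [0.0004 0.0006 0.001 ] turn -0.0008356250937322021
[ 0.5303731  -0.09968203  0.01570121]
0.0 0.0 0.0
0.15 13.5 11.9
0.3 28.6 21.7
0.45 44.9 29.1
0.6 62.2 34.0
0.75 80.1 36.2
0.9 98.1 35.8
1.05 115.8 32.7
1.2 132.8 26.9
1.35 148.8 18.7
1.5 163.4 8.2
1.65 176.2 -4.4
1.8 187.1 -18.8
1.95 195.6 -34.6
2.1 201.7 -51.5
2.25 205.2 -69.1
2.3 205.8 -75.1
```

View pics/s5.png

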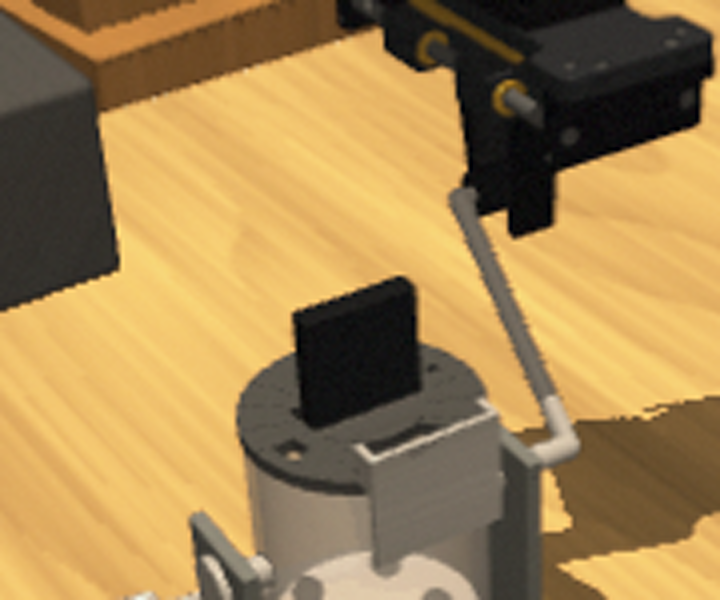

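servo_tool --steps '[0.0,0,-0.0065,-0.006,0,0.0,0,-0.0135,-0.012,0,0.0,0,-0.0285,-0.0215,0,0.0,0,-0.045,-0.029,0,0.0,0,-0.062,-0.034,0,0.0,0,-0.08,-0.036,0,0.0,0,-0.098,-0.036,0,0.0,0,-0.116,-0.0325,0,0.0,0,-0.133,-0.027,0,0.0,0,-0.149,-0.0185,0,0.0,0,-0.1635,-0.008,0,0.0,0,-0.1635,-0.008,0]' --force 12

```text
time: 9.32
position: [0.4876, 0.0549, 0.4049]
tool_rot: [1.0, -0.023, 0.001, -0.001]
ft_force: [6.9, 3.6, 1.6]
grip_width: 0.0218
```

```bash
python3 - <<'E'
from h import *
R=np.array([[np.cos(YAW),-np.sin(YAW)],[np.sin(YAW),np.cos(YAW)]])
g=np.array([.4796,-.1101])+R@[0,.1634]
delta([*g,.3986+.0082],-.046)
cv2.imwrite("pics/s6.png",camera("scene")["pixels"])
for t in [1.5,1.6,1.7,1.8,1.9,2.0,2.1,2.2,2.3,2.35]:
    print(round(t,2),(120*(np.sin(t-.8)-np.sin(.7))).round(1),(120*(np.cos(t-.8)-np.cos(.7))).round(1))
E
```

```text
pos [0.48764067 0.0548669  0.40488158] yawx -0.04574310704431936 q [-0.117  0.347  1.763  0.004  1.03   1.498] F [6.9 3.6 1.6] grip 0.021761692143516004 t 9.325
delta [-0.0004  0.0018 -0.0019] turn 0.0002568929556806404
1.5 0.0 0.0
1.6 8.8 -8.2
1.7 16.7 -17.2
1.8 23.7 -26.9
1.9 29.6 -37.3
2.0 34.5 -48.3
2.1 38.3 -59.7
2.2 40.9 -71.4
2.3 42.4 -83.3
2.35 42.7 -89.3
```

View pics/s6.png

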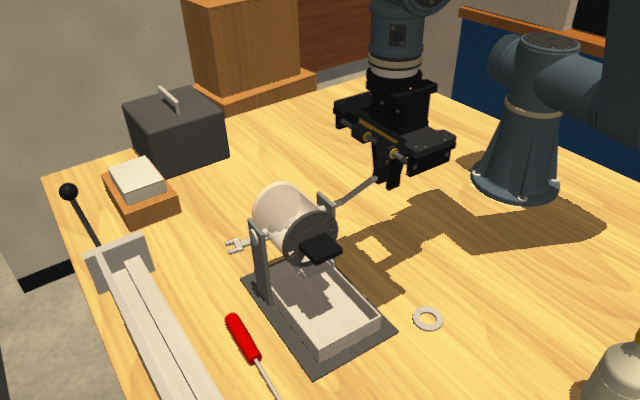

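The drum is level, the crank grip still held. Continue to about 2.3 rad and wait.

servo_tool --steps '[0.0,0,-0.009,0.008,0,0.0,0,-0.0165,0.017,0,0.0,0,-0.0235,0.027,0,0.0,0,-0.0295,0.0375,0,0.0,0,-0.0345,0.0485,0,0.0,0,-0.038,0.06,0,0.0,0,-0.041,0.0715,0,0.0,0,-0.0425,0.083,0,0.0,0,-0.0425,0.083,0,0.0,0,-0.0425,0.083,0,0.0,0,-0.0425,0.083,0,0.0,0,-0.0425,0.083,0]' --force 12

```text
time: 10.88
position: [0.4897, 0.0957, 0.3219]
tool_rot: [1.0, -0.023, 0.001, 0.0]
ft_force: [7.0, 0.3, -2.9]
grip_width: 0.0215
```

servo_tool --steps '[0.0,0,0,0,0,0.0,0,0,0,0,0.0,0,0,0,0,0.0,0,0,0,0,0.0,0,0,0,0,0.0,0,0,0,0,0.0,0,0,0,0,0.0,0,0,0,0]'

```text
time: 11.88
position: [0.4897, 0.0957, 0.3219]
tool_rot: [1.0, -0.023, 0.001, 0.0]
ft_force: [6.8, -0.1, -2.7]
grip_width: 0.0217
```

```bash
python3 - <<'E'
from h import *
delta([.4796,-.1101,.3986],-.046)
crop(camera("scene"),"s7",220,160,420,310,4)
crop(camera("top"),"t7",210,90,410,240,4)
E
```

```text
pos [0.48965213 0.09574857 0.32188243] yawx -0.046223859539617405 q [-0.031  0.486  1.827 -0.     0.826  1.586] F [ 6.8 -0.1 -2.7] grip 0.0216551274150362 t 11.875
delta [-0.0003  0.2061 -0.0767] turn -0.00022385953961740618
```

View pics/s7.png

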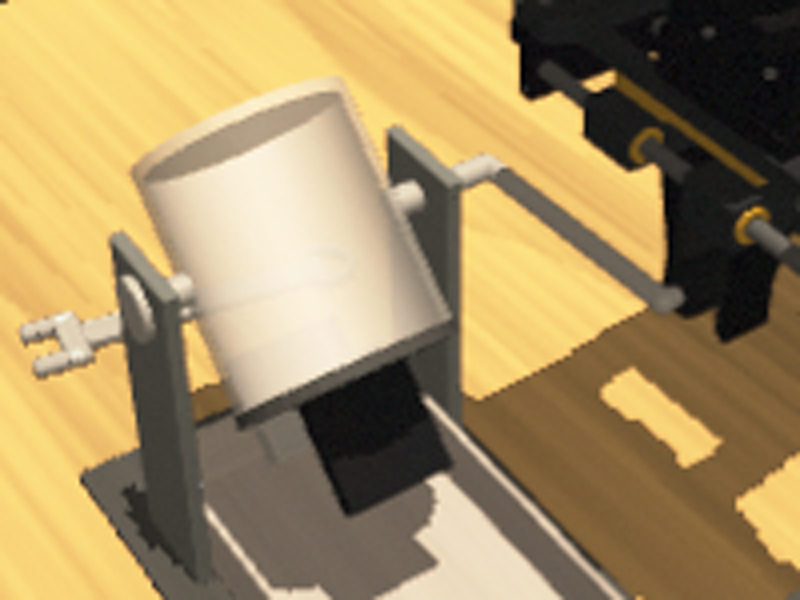

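View pics/t7.png

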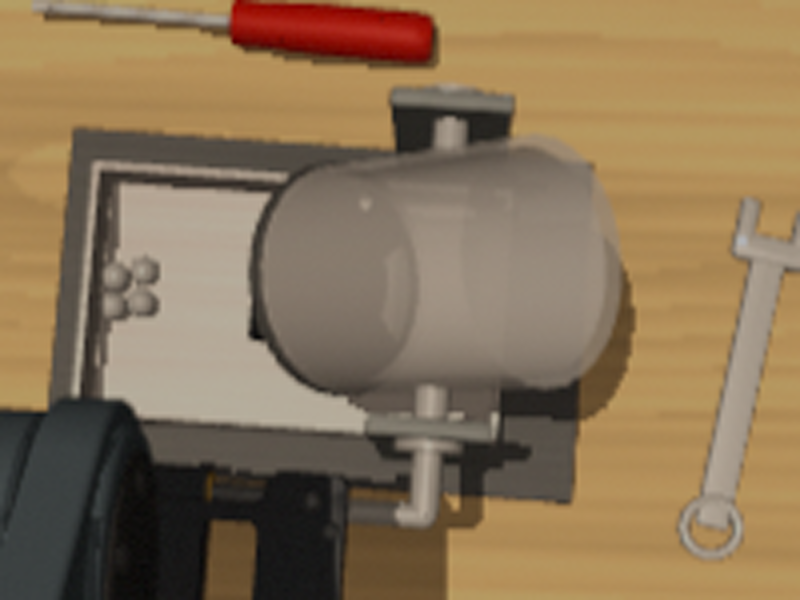

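All four balls lie in the tray (top crop (115–145, 270–305)); the drum looks empty. Returning.

servo_tool --steps '[0.0,0,0.0015,-0.012,0,0.0,0,0.004,-0.0235,0,0.0,0,0.01,-0.0405,0,0.0,0,0.0185,-0.0565,0,0.0,0,0.0295,-0.0705,0,0.0,0,0.0425,-0.0835,0,0.0,0,0.057,-0.094,0,0.0,0,0.073,-0.102,0,0.0,0,0.09,-0.108,0,0.0,0,0.1075,-0.111,0,0.0,0,0.1255,-0.1115,0,0.0,0,0.1255,-0.1115,0]' --force 12

```text
time: 13.48
position: [0.4835, -0.0305, 0.4346]
tool_rot: [1.0, -0.024, 0.001, 0.001]
ft_force: [3.0, -2.1, 8.3]
grip_width: 0.0216
```

```bash
python3 - <<'E'
from h import *
delta([.4796,-.1101,.3986],-.046)
for t in [.75,.6,.45,.3,.2,.1,0,-.03]:
    print(round(t,2),(-120*(np.sin(t-.8)-np.sin(-.05))).round(1),(120*(np.cos(t-.8)-np.cos(.05))).round(1))
E
```

```text
pos [ 0.4835323  -0.03054446  0.43464657] yawx -0.0473602380293917 q [-2.940e-01  2.990e-01  1.739e+00 -1.000e-03  1.102e+00  1.324e+00] F [ 3.  -2.1  8.3] grip 0.021599581851153134 t 13.475
delta [-0.0002  0.0796  0.0361] turn -0.001360238029391704
0.75 0.0 0.0
0.6 17.8 -2.2
0.45 35.2 -7.1
0.3 51.5 -14.5
0.2 61.8 -20.8
0.1 71.3 -28.1
0 80.1 -36.2
-0.03 82.6 -38.9
```

Finish to slightly past the stop so it seats (pressing lightly).

servo_tool --steps '[0.0,0,0.0175,0.002,0,0.0,0,0.035,0.007,0,0.0,0,0.0515,0.0145,0,0.0,0,0.062,0.021,0,0.0,0,0.0715,0.028,0,0.0,0,0.08,0.0365,0,0.0,0,0.0825,0.039,0,0.0,0,0.0835,0.04,0,0.0,0,0.0835,0.04,0,0.0,0,0.0835,0.04,0]' --force 12

```text
time: 14.72
position: [0.4795, -0.111, 0.3943]
tool_rot: [1.0, -0.024, 0.0, -0.003]
ft_force: [4.4, 6.5, 8.6]
grip_width: 0.0214
```

```bash
python3 - <<'E'
from h import *
delta([.4796,-.1101,.3986],-.046)
E
```

```text
pos [ 0.47947908 -0.11104569  0.39430159] yawx -0.04774768009567217 q [-0.457  0.365  1.771  0.007  1.008  1.158] F [4.4 6.5 8.6] grip 0.021364539374054962 t 14.725
delta [ 0.0001 -0.001  -0.0043] turn -0.001747680095672173
```

servo_tool --steps '[0.02,0,0,0,0,0.045,0,0,0,0,0.05,0,0,0,0,0.05,0,0,0,0,0.05,0,0,-0.03,0,0.05,0,0,-0.07,0,0.05,0,0,-0.1,0,0.05,-0.03,0.04,-0.1,0,0.05,-0.05,0.09,-0.1,0,0.05,-0.05,0.14,-0.1,0,0.05,-0.05,0.16,-0.1,0,0.05,-0.05,0.16,-0.1,0]'

```text
time: 16.23
position: [0.4216, -0.2717, 0.4936]
tool_rot: [1.0, -0.024, -0.001, -0.001]
ft_force: [-0.7, -0.0, -0.6]
grip_width: 0.05
```

```bash
python3 - <<'E'
from h import *
delta([.4796,-.1101,.3986],-.046)
c=camera("top");s=camera("scene")
crop(s,"s8",220,115,400,265,4);crop(c,"t8",210,100,410,260,4)
b=c["pixels"].max(2)<45
b[:, :360]=0;b[:,390:]=0;b[:215]=0;b[260:]=0
ys,xs=np.nonzero(b);print(xs.min(),xs.max(),ys.min(),ys.max(),cv2.minAreaRect(np.c_[xs,ys].astype(np.int32)))
E
```

```text
pos [ 0.42161944 -0.27174207  0.49359795] yawx -0.048455266781706155 q [-0.796  0.257  1.617  0.     1.269  0.823] F [-0.7 -0.  -0.6] grip 0.05004235645388273 t 16.225
delta [ 0.0502 -0.1641  0.0952] turn -0.0024552667817061558
367 382 227 251 ((374.41375732421875, 238.9655303955078), (14.09328556060791, 24.663249969482422), 3.3664605617523193)
```

View pics/s8.png

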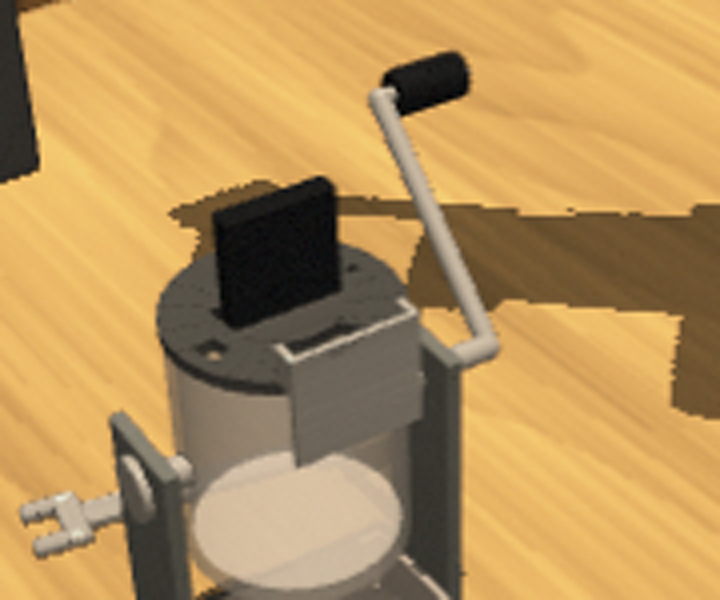

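View pics/t8.png

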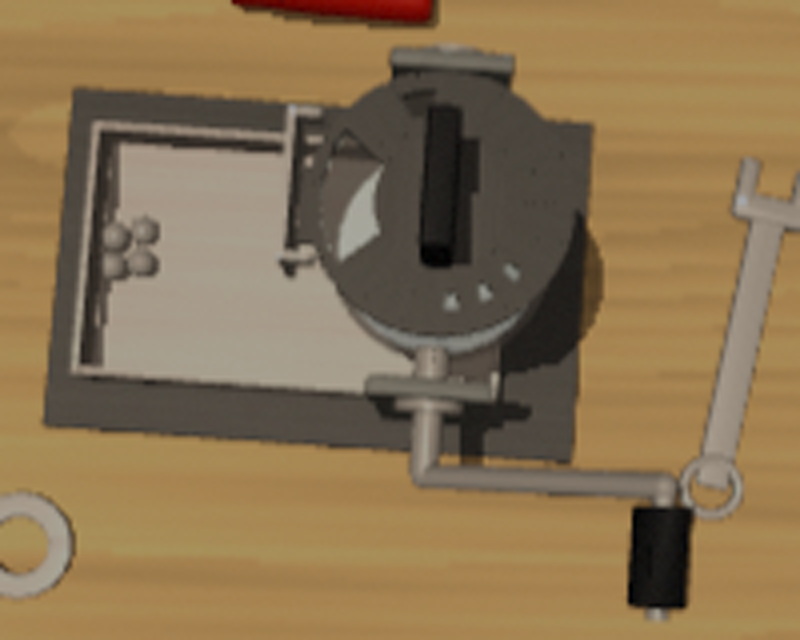

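The four balls are in the tray (px ~(115–145, 232–265)) and the drum is empty. The crank grip is at its original pixels (367–382, 227–251), so the drum is upright. The hole is still at the lip and the arm is clear.

```bash
python3 -c "
from rig import hand_in
print(hand_in())"
```

```text
the job is handed in; nothing more can be done
None
```

The job is done and handed in at about 16 s of the 72 s allowed. All four balls are in the catch tray and the drum is back upright.

- **Cap:** I turned it by its fin about 1.45 rad clockwise, so the large hole sits at the pour lip. I checked this from the hole's corners in the top view before tipping. They gave a cap angle within about 0.01 rad of centred for my best axis position, but a 1 mm shift of that position moves the figure by 0.02 to 0.03 rad. The fin's edges read roughly 0.01 to 0.02 rad off the target direction. In the last pictures the hole was still at the lip; I did not measure it again.
- **Pour:** I tipped the drum by its crank to about 2.3 rad, held it there for about 1.5 s, then brought it back and pressed it lightly against its upright stop.
- **Last checks:** The top view shows the four balls in the tray, and the drum looks empty. The crank grip is at the same pixels as at the start, so the drum is fully upright. The gripper is open and clear, with wrist force near zero.

One small disagreement: the two cameras differed by about 4.6 mm in y on the fin's position. I used a value between the two, near the top camera's. Wrist force at the ends of the moves stayed at about 12 N or less.

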